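Hang a bore probe centred in its guide bush

TASK

Pinching its square handle lightly (the gripper set to no more than about 40 N), draw the long slim probe out of the wooden rack and lower it upright through the guide bush of the inspection fixture, without the probe touching the fixture, until the dark ring on its stem is level with the top of the bush. Finish still holding it there, motionless and centred in the bush with an even gap all round. Leave the other gauge in the rack and the screwdriver, tape roll and brass block where they lie.

Things in the scene. Friction and masses are not known exactly. Their poses are not given: they have to be found in the camera images.
- probe: Bore probe, 85 to 170 g, hanging upright by its collar in a rack hole. Origin: centre of the collar's underside, z up the stem axis. Steel collar 28 mm diameter, z 0 to 6 mm. Black handle, square 18 x 18 mm, faces square to the probe's x and y, z 6 to 60 mm (pinch here; 2 mm steel button on top). Bare steel stem, 10 mm diameter, down to z -70 mm, with a dark ring 3 mm wide at z -28 mm.
- probe_tip (a point): Centre of the lower end of the probe's stem, 70 mm below the probe's origin.
- probe_ring (a point): Centre of the stem at the dark ring, 28 mm below the probe's origin and 42 mm above the tip.
- plug_gauge: The other gauge in the rack, to be left alone: same collar (origin at the centre of its underside, z up), but a round black handle of 19 mm diameter, 36 mm tall (its top 42 mm above the origin), and a short thick stem of 13.6 mm diameter, 40 mm long.
- rack: Fixed light wooden rack, 70 x 130 x 80 mm, open at front and back. Origin: centre of its underside, z up. Its 12 mm top board (50 mm wide, upper face at z 80 mm) has two 16 mm through holes at y +32 and -32 mm, along the rack's long y axis; the gauges' stems hang in these, collars resting on the board. Either gauge may be in either hole.
- fixture: Fixed aluminium fixture. Origin: centre of its underside, z up. Base 80 x 110 x 12 mm; side plates at y +46 and -46 mm carry a bridge 44 x 110 mm, z 48 to 60 mm. In its middle, on the fixture's z axis, a dark steel guide bush: through bore 24 mm diameter, z 44 to 64 mm, flange 42 mm diameter, flat top at z 64 mm. Below it, coaxial, a brass sleeve, bore 28 mm, from the base to its rim at z 34 mm.
- bench_vice: Fixed blue bench vice at the near edge of the worktop, between the rack and the fixture but nearer to the robot; its jaws stand about 127 mm high and it reaches to about x = 475 mm. Keep the hanging stem clear of it. Origin near the centre of its foot.
- bush_top (a point): Centre of the guide bush's mouth, on the bore axis, level with the bush's flat top (64 mm above the worktop); z up.
- screwdriver_red: Bystander: screwdriver with a red handle, 198 mm long, lying at the near edge of the worktop. Origin at the centre of its underside.
- elec_tape: Bystander: roll of black tape, 59 mm across, 19 mm high, lying in front of the rack. Origin at the centre of its underside.
- brass_block: Bystander: small brass block 28 x 45 x 22 mm on the worktop. Origin at the centre of its underside.

How it is judged:
By the outcome, as a careful person would: the job done as asked, in the order asked, and still so for the second after the job is handed in, while the arm keeps its last pose, push and grip.
It also fails if it takes over 59 s, if anything falls off the work surface, if the arm or the gripper's body presses on something with over 40 N, if the wrist force passes 120 N, or if a joint passes its speed limit or range.

ROBOT

A 6-joint arm with a two-finger parallel gripper is mounted at the origin on a cart in front of the work surface, level with it; the furniture and walls round the work are solid. World frame = base frame: x ahead of the robot, y to its left, z up, the work surface at z = 0. Lengths are in m, angles in rad, forces in N, time in s.
With the tool pointing down it reaches from about 0.25 to 0.725 m from the base axis. Payload 9.7 kg.
Tool frame: the origin (TCP) lies at the very end of the fingers, on their centre line; the grasp point (between the pads) lies 19 mm behind it (bot.grasp_offset is the distance from the TCP to the grasp point, in m); z points along the fingers, y is the line along which they close (so a half turn about z gives the same grasp; the last joint's range is limited). The gripper opens to 85 mm and grips with 20 to 120 N. Pads are 22 mm wide; open, the fingers measure 114 mm over their backs; the gripper's body (76 mm by 85 mm) begins 54 mm behind the grasp point. The pads swing forward as they close: fully open they stand 13 mm farther back than shut.
Start: joints at [-1.338, 0.087, 0.176, 1.66, 0, 1.571], TCP at [0.127, -0.535, 0.231] pointing down, gripper open.
Joint ranges: [-3.13, 3.13], [-0.85, 1.81], [-1.15, 1.24], [-2.2, 2.28], [-1.44, 1.52], [-3.14, 3.14]. Speed limits (rad/s): [2.22, 2.22, 2.57, 3.14, 3.14, 3.14].

INTERFACE

Orientations are given as a rotation vector (axis times angle).
In Python, from plant import bot gives the robot as it stands. The module is installed in compiled form; this text tells all that it offers.
- The arm moves only by the shell command python3 -m inch 'ROWS'. ROWS is JSON, a list of rows, each an object of numbers: "dx", "dy", "dz": the shift along the tool's x, y, z in mm; "roll": the turn about the tool's z in degrees; "claw": the closure, from 0 (fully open) to 1 (shut). A call has 1 to 20 rows; each row is the pose to reach, as a shift and turn from the pose commanded when the call began, along the tool's axes at that moment; what a row does not reach only later rows make up. A row lasts 1/8 s, in which the tool goes at most 62.5 mm and 10.7 degrees, less where a joint would pass 70% of its speed; a pose out of reach is approached as far as the arm can. A call with a gripper value outside its range is refused whole. The fingers move at their own pace and stop on an object; the grip force is fixed at half the most. Time passes only in rows, so rows that repeat a pose let the fingers close. It gives the time, the measured TCP pose, the force, the opening and the grip force at its end, in the units of the state.
- bot.state(): the state, without advancing time (a new reading comes with each control period).
- bot.capture(name): name is "scene" or "top" or "wrist"; returns (picture, depth): 384x512x3 uint8, red, green, blue; 384x512 float32, m along the optical axis (not along the pixel's ray), 0 where there is no reading.
- bot.camera_params(name): a dict with "fovy" (degrees; the focal length in pixels is half the picture's height over the tangent of half this angle, whatever the lens; pixels are square), "cx", "cy" (the principal point, pixels), "dist_coeffs" ([k1, k2, p1, p2, k3] as OpenCV has them; the pictures are not rectified), "extrinsics" (4x4, takes a point from world to camera coordinates). Camera axes: x right, y up, looking along -z (the intrinsics and any distortion apply to the point x, -y, -z); pixel columns grow to the right and rows downward; lengths in m; the calibration is good to about 2 mm. A picture is of the moment at which its call begins: read the wrist's pose just before it. camera_params takes no time and is no camera call; for the wrist camera it gives the pose at the moment of the call.
- bot.close_job(): hands the job in; it is judged then, once.
The state is a dict: "clock": time; "joint_pos": joint angles; "qd": joint speeds; "joint_efforts": joint torques, N m; "tool_pos": TCP position; "tcp_rot": TCP orientation; "force": force on the tool from outside, world axes, zero at the start; "moment": the same for the moment, N m; "gripper_width": finger opening in m; "gripper_force": force on a finger pad.
Only numpy, scipy, OpenCV 4.12 (cv2) and the standard library are available. Lean on these libraries where they do the work, as an engineer would, in place of code of your own. Each camera call takes 0.05 s, during which the arm holds its last target. There are 200 camera calls.

## Working session

There is one attempt and no reset: what is moved stays moved. The work goes in short steps, Python scripts to look and compute and a shell command to move; the robot and the scene stay as the last step left them, time stands still between calls to the robot, and variables do not carry over. Pictures are saved under pics/ and viewed, at most 10 in all, crops included, and the job is handed in when it is done.

```bash
mkdir -p pics; cat > h.py <<'E'
import numpy as np, cv2, pickle
from plant import bot
def cam(n):
    p=bot.camera_params(n); f=192/np.tan(np.radians(p["fovy"])/2)
    K=np.array([[f,0,p["cx"]],[0,f,p["cy"]],[0,0,1.]]); return K,np.array(p["dist_coeffs"],float),np.array(p["extrinsics"])
def rays(c,uv):
    K,d,E=c; q=cv2.undistortPoints(np.float64(uv).reshape(-1,1,2),K,d).reshape(-1,2)
    v=np.c_[q[:,0],-q[:,1],-np.ones(len(q))]; R=E[:3,:3]
    return -R.T@E[:3,3], v@R
def onz(c,uv,z):
    o,v=rays(c,uv); return o+v*((z-o[2])/v[:,2])[:,None]
def cloud(c,D):
    u,v=np.meshgrid(np.arange(512),np.arange(384)); o,r=rays(c,np.c_[u.ravel(),v.ravel()])
    return (o+r*D.reshape(-1,1)).reshape(384,512,3)
def proj(c,P):
    K,d,E=c; P=np.float64(P).reshape(-1,3)@E[:3,:3].T+E[:3,3]
    return cv2.projectPoints(P*[1,-1,-1],np.zeros(3),np.zeros(3),K,d)[0].reshape(-1,2)
def snap(n,tag):
    c=cam(n); I,D=bot.capture(n); cv2.imwrite(f"pics/{tag}.png",I[:,:,::-1]); pickle.dump((c,I,D),open(tag+".pkl","wb")); return c,I,D
E
python3 - <<'E'
from h import *
import h
for n in("scene","top","wrist"):
    c,I,D=snap(n,n+"0"); print(n,c[0][0,0],c[1],(-c[2][:3,:3].T@c[2][:3,3]).round(3))
s=bot.state(); print(s,bot.grasp_offset)
a=cv2.imread("pics/scene0.png");b=cv2.imread("pics/top0.png")
cv2.imwrite("pics/both0.png",cv2.resize(np.vstack([a,b]),(512*600//768*1,600)))
E
```

```text
scene 484.7562990054595 [0.00558114 0.         0.         0.         0.        ] [-0.32   0.542  0.65 ]
top 476.05569987553713 [-0.06687885  0.          0.          0.          0.        ] [0.268 0.092 1.242]
wrist 290.6149574952226 [-0.0417046  0.         0.         0.         0.       ] [ 0.193 -0.519  0.374]
{'clock': 0.15, 'joint_pos': array([-1.33800664e+00,  8.73295512e-02,  1.75342698e-01,  1.65980438e+00,
        3.36401513e-06,  1.57080649e+00]), 'qd': array([ 0.00100861, -0.00182554,  0.00309755, -0.00018438,  0.00032881,
       -0.00028901]), 'joint_efforts': array([ 1.28581352e-03, -5.20762002e+01,  4.65045118e+01,  1.38012576e-02,
        1.27166636e-04, -1.74350509e-05]), 'tool_pos': array([ 0.12684328, -0.53500109,  0.23076186]), 'tcp_rot': array([-3.11935587e+00, -3.64709416e-01,  1.76195078e-04]), 'force': array([ 0.50293394, -0.22702236,  0.22244664]), 'moment': array([0.00890987, 0.0777118 , 0.05042509]), 'gripper_force': 0.0, 'gripper_width': 0.0857610774860427} 0.0187
```

View pics/scene0.png

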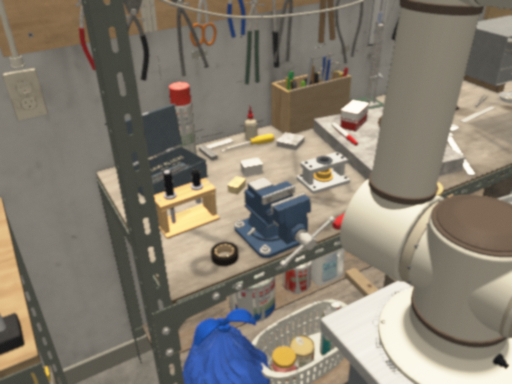

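View pics/top0.png

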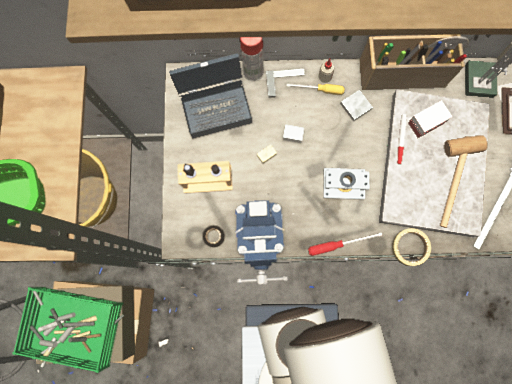

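The scene view shows the taller handle (probe) at (168,183) in the rack, at the left end; the shorter one is at (196,178). The top view puts the rack at (205,177), fixture bush at (347,181), vice at (260,230) and the slotted post at far left.

```bash
python3 - <<'E'
from h import *
c,I,D=pickle.load(open("top0.pkl","rb")); P=cloud(c,D)
np.set_printoptions(suppress=True,precision=4)
# height map regions
def reg(n,u0,u1,v0,v1,zl,zh):
    Q=P[v0:v1,u0:u1].reshape(-1,3); m=(Q[:,2]>zl)&(Q[:,2]<zh); q=Q[m]
    uv=np.array([(u,v) for v in range(v0,v1) for u in range(u0,u1)],np.float32)[m]
    if len(q)<4: print(n,len(q)); return
    print(n,len(q),"mean",q.mean(0),"min",q.min(0),"max",q.max(0)); print("  rect",cv2.minAreaRect(np.float32(q[:,:2]))); 
    return q
reg("table",280,300,150,170,-.05,.05)
reg("board",165,245,150,205,.07,.087)
q=reg("handles",165,245,150,205,.1,.2)
from scipy.cluster.vq import kmeans2
if q is not None:
    _,l=kmeans2(q[:,:2],2,seed=1,minit='++')
    for k in 0,1: print(q[l==k].mean(0),q[l==k].max(0),(l==k).sum(), np.percentile(q[l==k][:,2],80))
reg("bridge",315,380,155,210,.052,.075)
reg("vice",225,295,190,290,.03,.2)
m=P[:,:,2]>.16; m&=(P[:,:,0]>.2)&(P[:,:,0]<.85)&(np.abs(P[:,:,1])<.6)
n,lab,st,_=cv2.connectedComponentsWithStats(m.astype(np.uint8))
for i in range(1,n):
    if st[i,4]>15:
        q=P[lab==i]; print("tall",st[i],q.min(0),q.max(0))
big=[cv2.resize(I[145:215,a:a+90,::-1],None,fx=6,fy=6,interpolation=cv2.INTER_CUBIC) for a in(165,300)]
cv2.imwrite("pics/crop.png",np.vstack(big)[:, :])
s=cv2.imread("pics/crop.png");print(s.shape)
cv2.imwrite("pics/crop.png",cv2.resize(np.hstack(big),(800,311)))
E
```

```text
table 397 mean [0.5837 0.0258 0.0004] min [ 0.5559 -0.0007 -0.0063] max [0.6112 0.052  0.008 ]
  rect ((0.5838161706924438, 0.025840140879154205), (0.05133355036377907, 0.054482944309711456), 88.04562377929688)
board 833 mean [0.5344 0.244  0.0806] min [0.509  0.1822 0.0705] max [0.5639 0.3116 0.0869]
  rect ((0.5366987586021423, 0.2466953694820404), (0.051048971712589264, 0.12811437249183655), 2.7332823276519775)
handles 151 mean [0.5344 0.2512 0.1272] min [0.525  0.2066 0.1001] max [0.5462 0.2875 0.1459]
  rect ((0.5355514287948608, 0.24707446992397308), (0.020011933520436287, 0.08108900487422943), 1.1806546449661255)
[0.5364 0.2149 0.1186] [0.5462 0.2254 0.1271] 62 0.12352275732889577
[0.533  0.2766 0.1332] [0.5448 0.2875 0.1459] 89 0.14223948606294723
bridge 718 mean [ 0.5145 -0.1142  0.061 ] min [ 0.4893 -0.1701  0.0522] max [ 0.539  -0.0589  0.0701]
  rect ((0.5151642560958862, -0.114713154733181), (0.11016655713319778, 0.045511625707149506), 86.2779312133789)
vice 2023 mean [0.3639 0.1098 0.1058] min [0.2594 0.0449 0.03  ] max [0.4605 0.1716 0.1343]
  rect ((0.3597294986248016
[... 179 characters left out ...]
[432  35  36  24 227] [ 0.2679 -0.4182  0.16  ] [0.8477 0.0917 1.2421]
tall [385  43   9   9  53] [ 0.8112 -0.2254  0.1603] [ 0.827  -0.2094  0.1846]
tall [408  43  15  16  91] [ 0.7916 -0.2946  0.1614] [ 0.8229 -0.2648  0.2189]
tall [500  48  12  16  95] [ 0.2679 -0.5201  0.16  ] [0.7917 0.0917 1.2421]
tall [169  53  71  23 302] [0.2679 0.0917 0.1616] [0.8149 0.321  1.2421]
tall [383  56   6   5  20] [ 0.7877 -0.215   0.1602] [ 0.7988 -0.2032  0.165 ]
tall [   0  201  145   59 3644] [0.2679 0.0917 0.1602] [0.3648 0.4129 1.2421]
tall [288 307  35   5  94] [ 0.2    -0.0274  0.1604] [0.2067 0.0473 0.2015]
tall [308 318  74  16 828] [ 0.2    -0.0564  0.5498] [0.2679 0.0917 1.2421]
(840, 540, 3)
```

View pics/crop.png

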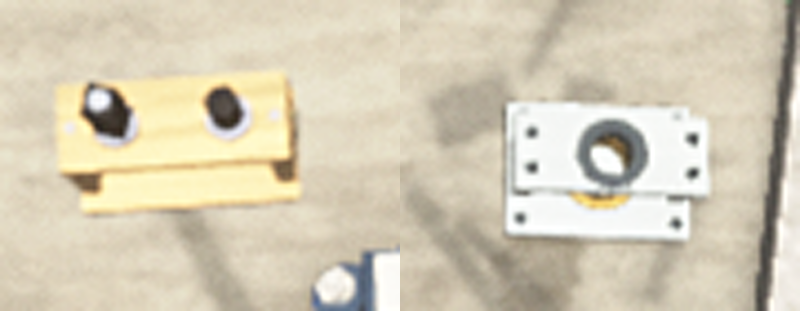

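```bash
cat >> h.py <<'E'
from scipy.spatial.transform import Rotation as Ro
def go(xyz,yaw):  # yaw: desired heading (deg) of tool x
    s=bot.state(); R=Ro.from_rotvec(s["tcp_rot"]).as_matrix()
    d=R.T@(np.array(xyz)-s["tool_pos"])*1000; y0=np.degrees(np.arctan2(R[1,0],R[0,0]))
    print("shift",d.round(1),"roll",round(-((yaw-y0+180)%360-180),2),"yaw0",round(y0,2),"tcp",s["tool_pos"].round(4),"clock",s["clock"],"j6",s["joint_pos"][5].round(2),"zaxis",R[:,2].round(4))
E
python3 - <<'E'
from h import *
c=cam("wrist"); s=bot.state(); R=Ro.from_rotvec(s["tcp_rot"]).as_matrix()
o=-c[2][:3,:3].T@c[2][:3,3]; print("cam in tool",R.T@(o-s["tool_pos"]),"view dir tool",R.T@(-c[2][2,:3]),"cam x in tool",R.T@c[2][0,:3])
go([.515,-.16,.30],103.3)
E
```

```text
cam in tool [ 6.78118611e-02 -5.17764765e-05 -1.43013515e-01] view dir tool [-2.63817896e-01 -2.98744468e-04  9.64572459e-01] cam x in tool [1.34378695e-04 9.99999931e-01 3.46470551e-04]
shift [ 464.2 -275.4  -69. ] roll -89.96 yaw0 13.34 tcp [ 0.1268 -0.535   0.2308] clock 0.15 j6 1.57 zaxis [-2.e-04  1.e-03 -1.e+00]
```

```bash
python3 -m inch '[{"dz":-69},{"dx":464,"dy":-275,"dz":-69,"roll":-90},{"dx":464,"dy":-275,"dz":-69,"roll":-90},{"dx":464,"dy":-275,"dz":-69,"roll":-90},{"dx":464,"dy":-275,"dz":-69,"roll":-90},{"dx":464,"dy":-275,"dz":-69,"roll":-90},{"dx":464,"dy":-275,"dz":-69,"roll":-90},{"dx":464,"dy":-275,"dz":-69,"roll":-90},{"dx":464,"dy":-275,"dz":-69,"roll":-90},{"dx":464,"dy":-275,"dz":-69,"roll":-90},{"dx":464,"dy":-275,"dz":-69,"roll":-90},{"dx":464,"dy":-275,"dz":-69,"roll":-90},{"dx":464,"dy":-275,"dz":-69,"roll":-90},{"dx":464,"dy":-275,"dz":-69,"roll":-90},{"dx":464,"dy":-275,"dz":-69,"roll":-90},{"dx":464,"dy":-275,"dz":-69,"roll":-90}]'
python3 - <<'E'
from h import *
go([.47,.21,.30],103.3)
c,I,D=snap("wrist","w1"); print(proj(c,[.515,-.1145,.064]))
E
```

```text
shift [ 505.8 -645.8  -68.6] roll -89.96 yaw0 13.34 tcp [ 0.1268 -0.535   0.2308] clock 0.15 j6 1.57 zaxis [-2.e-04  1.e-03 -1.e+00]
[[ -48.4305869  -263.72047287]]validation failed for argument at $[0]...
```

View pics/w1.png

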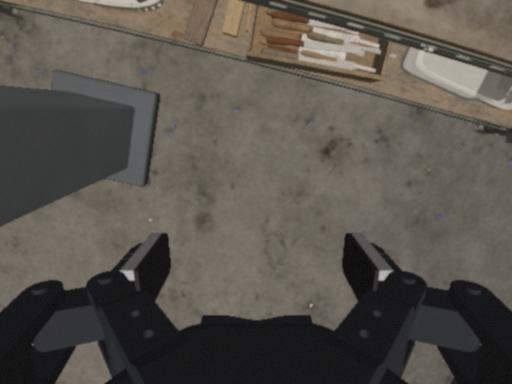

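The move was refused (every row probably needs all keys). The picture only shows the open fingers over the floor, with fingertips at (160,250) and (350,250).

```bash
python3 -m inch '[{"dx":0,"dy":0,"dz":-60,"roll":0,"claw":0},{"dx":464,"dy":-275,"dz":-69,"roll":-90,"claw":0},{"dx":464,"dy":-275,"dz":-69,"roll":-90,"claw":0},{"dx":464,"dy":-275,"dz":-69,"roll":-90,"claw":0},{"dx":464,"dy":-275,"dz":-69,"roll":-90,"claw":0},{"dx":464,"dy":-275,"dz":-69,"roll":-90,"claw":0},{"dx":464,"dy":-275,"dz":-69,"roll":-90,"claw":0},{"dx":464,"dy":-275,"dz":-69,"roll":-90,"claw":0},{"dx":464,"dy":-275,"dz":-69,"roll":-90,"claw":0},{"dx":464,"dy":-275,"dz":-69,"roll":-90,"claw":0},{"dx":464,"dy":-275,"dz":-69,"roll":-90,"claw":0},{"dx":464,"dy":-275,"dz":-69,"roll":-90,"claw":0},{"dx":464,"dy":-275,"dz":-69,"roll":-90,"claw":0},{"dx":464,"dy":-275,"dz":-69,"roll":-90,"claw":0},{"dx":464,"dy":-275,"dz":-69,"roll":-90,"claw":0},{"dx":464,"dy":-275,"dz":-69,"roll":-90,"claw":0}]' && python3 - <<'E'
from h import *
go([.535,.21,.30],103.3)
c,I,D=snap("wrist","w1"); print(proj(c,[.515,-.1145,.064]))
E
```

```text
clock: 2.2
tool_pos: [0.5148, -0.1608, 0.3004]
tcp_rot: [1.949, 2.464, 0.0]
force: [-0.1, -0.1, -0.1]
gripper_width: 0.0855
gripper_force: 0.0
shift [3.562e+02 1.050e+02 3.000e-01] roll 0.01 yaw0 103.31 tcp [ 0.5148 -0.1608  0.3004] clock 2.2 j6 1.04 zaxis [ 1.e-04 -0.e+00 -1.e+00]
[[263.70673137 127.11656045]]
```

```bash
python3 -m inch '[{"dx":356,"dy":105,"dz":0,"roll":0,"claw":0},{"dx":356,"dy":105,"dz":0,"roll":0,"claw":0},{"dx":356,"dy":105,"dz":0,"roll":0,"claw":0},{"dx":356,"dy":105,"dz":0,"roll":0,"claw":0},{"dx":356,"dy":105,"dz":0,"roll":0,"claw":0},{"dx":356,"dy":105,"dz":0,"roll":0,"claw":0},{"dx":356,"dy":105,"dz":0,"roll":0,"claw":0},{"dx":356,"dy":105,"dz":0,"roll":0,"claw":0},{"dx":356,"dy":105,"dz":0,"roll":0,"claw":0},{"dx":356,"dy":105,"dz":0,"roll":0,"claw":0}]' && python3 - <<'E'
from h import *
c,I,D=snap("wrist","w2"); print(proj(c,[[.534,.279,.14],[.534,.215,.122]]))
J=pickle.load(open("w1.pkl","rb"))[1]
f=lambda X,s:cv2.resize(X[s][:,:,::-1],(400,400),interpolation=cv2.INTER_CUBIC)
cv2.imwrite("pics/p1.png",np.hstack([f(J,np.s_[60:200,190:330]),f(I,np.s_[50:250,170:370])]))
E
```

```text
clock: 3.5
tool_pos: [0.5351, 0.2089, 0.3007]
tcp_rot: [1.95, 2.462, 0.001]
force: [0.6, -0.3, -0.2]
gripper_width: 0.0855
gripper_force: 0.0
[[269.69155092 107.80812474]
 [255.26443786 165.26605621]]
```

View pics/p1.png

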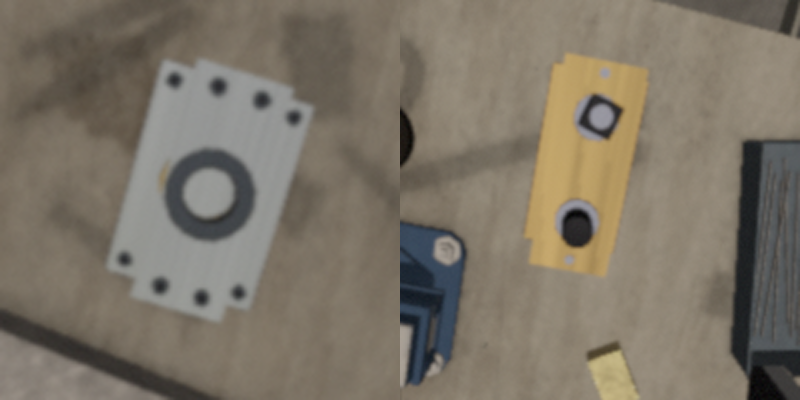

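The left half shows the bush flange centred at about (263,128) in w1. The right half shows the probe's square handle, rotated, with a bright button at about (270,108) in w2; the plug gauge is at about (258,164).

```bash
python3 - <<'E'
from h import *
np.set_printoptions(suppress=True,precision=4)
def big(m):
    n,l,s,ce=cv2.connectedComponentsWithStats(m.astype(np.uint8),connectivity=4); return n,l,s,ce
c,I,D=pickle.load(open("w1.pkl","rb")); g=I.max(2).astype(int)
W=np.zeros(g.shape,bool); W[100:155,235:292]=1
n,l,s,ce=big(W&(g<120))
for i in range(1,n):
    if s[i,4]>150:
        m=(l==i).astype(np.uint8); k=max(cv2.findContours(m,0,1)[0],key=cv2.contourArea)
        p=onz(c,k.reshape(-1,2),.064); (x,y),r=cv2.minEnclosingCircle(np.float32(p[:,:2])); e=cv2.fitEllipse(np.float32(p[:,:2])*1000)
        print("flange",s[i],e)
        # bore: hole inside
        mm=cv2.drawContours(np.zeros_like(m),[k],-1,1,-1)
        hole=(mm==1)&(m==0); kk=max(cv2.findContours(hole.astype(np.uint8),0,1)[0],key=cv2.contourArea)
        q=onz(c,kk.reshape(-1,2),.064); print("bore",cv2.fitEllipse(np.float32(q[:,:2])*1000))
c,I,D=pickle.load(open("w2.pkl","rb")); g=I.max(2).astype(int)
W=np.zeros(g.shape,bool); W[92:126,252:288]=1
n,l,s,ce=big(W&(g<75))
for i in range(1,n):
    if s[i,4]>20:
        m=(l==i).astype(np.uint8); k=max(cv2.findContours(m,0,1)[0],key=cv2.contourArea)
        p=onz(c,k.reshape(-1,2),.140); print("dark",s[i],cv2.minAreaRect(np.float32(p[:,:2])*1000))
        print(g[100:118,260:282])
P=cloud(c,D)
m=(abs(P[:,:,2]-.08)<.006)&(abs(P[:,:,0]-.535)<.05)&(abs(P[:,:,1]-.247)<.08)
print("rack",cv2.minAreaRect(np.float32(P[m][:,:2])*1000),P[m][:,2].mean(), P[108,270],P[164,258])
E
```

```text
flange [247 112  33  33 598] ((514.2601318359375, -115.7107162475586), (40.08339309692383, 40.24813461303711), 71.26447296142578)
bore ((513.5648193359375, -114.71334838867188), (19.98072052001953, 21.285858154296875), 122.18779754638672)
dark [260  98  21  21 133] ((533.9383544921875, 279.15045166015625), (16.30730438232422, 16.288915634155273), 76.81865692138672)
[[162 154 150 132  92  53  42  47  47  47  44  48  58  70  92 118 147 169
  181 185 185 182]
 [152 154 146 115  69  44  46  49  55  68  73  73  67  59  59  70 102 136
  161 174 181 181]
 [155 154 134  94  53  44  55  73  93 112 123 122 113  94  68  52  58  86
  117 146 165 174]
 [156 145 115  69  47  57  85 113 132 145 152 150 144 132 106  74  51  49
   68  99 130 154]
 [153 132  91  53  52  83 120 143 153 157 159 159 158 153 137 104  62  48
   48  56  84 127]
 [147 113  69  43  65 109 142 156 159 159 160 161 160 158 151 125  85  55
   46  45  70 123]
 [132  91  51  48  79 126 152 159 159 159 159 160 159 159 156 142 106  64
   44  51  88 139]
 [114  68  45  54  88 131 155 159 160 159 161 161 160 159 159 150 119  70
   47  
[... 408 characters left out ...]
0 114 142 154 157 158 157 155 149 128  92  62  79
  124 160 174 179]
 [121  99  72  52  47  56  78 110 133 143 147 146 135 121  97  64  59  99
  144 169 178 181]
 [145 136 117  91  68  53  54  71  93 108 114 111  97  80  62  51  76 125
  159 174 179 180]
 [149 152 146 134 114  91  68  56  56  64  67  65  58  52  46  60 105 147
  170 178 179 180]
 [155 152 156 154 146 133 114  91  69  51  46  45  45  46  50  79 127 162
  175 178 180 180]
 [163 152 150 155 155 152 145 133 114  91  69  53  46  43  66 114 153 172
  178 179 180 179]]
rack ((536.29296875, 246.9972686767578), (50.02631759643555, 129.56532287597656), 2.7656641006469727) 0.080517816598191 [0.5343 0.2789 0.1413] [0.5366 0.2172 0.1223]
```

```bash
python3 - <<'E'
from h import *
go([.534,.279,.19],76.8)
E
```

```text
shift [ 68.4  14.9 110.6] roll 26.44 yaw0 103.24 tcp [0.5351 0.209  0.3006] clock 3.55 j6 1.71 zaxis [ 4.e-04  1.e-04 -1.e+00]
```

```bash
python3 -m inch '[{"dx":68.5,"dy":15,"dz":40,"roll":26.5,"claw":0},{"dx":68.5,"dy":15,"dz":60,"roll":26.5,"claw":0},{"dx":68.5,"dy":15,"dz":111,"roll":26.5,"claw":0.3},{"dx":68.5,"dy":15,"dz":111,"roll":26.5,"claw":0.3},{"dx":68.5,"dy":15,"dz":111,"roll":26.5,"claw":0.3},{"dx":68.5,"dy":15,"dz":111,"roll":26.5,"claw":0.3}]' && python3 - <<'E'
from h import *
go([.534,.279,.096],76.8)
c,I,D=snap("wrist","w3"); print(proj(c,[[.534,.279,.14],[.534,.279,.142],[.535,.279,.08]]))
cv2.imwrite("pics/p3.png",cv2.resize(I[:,:,::-1],None,fx=1.5,fy=1.5))
E
```

```text
clock: 4.3
tool_pos: [0.5349, 0.2803, 0.1924]
tcp_rot: [2.46, 1.952, 0.007]
force: [-0.4, -0.0, 0.5]
gripper_width: 0.0596
gripper_force: 0.0
shift [-1.8 -0.9 96.4] roll 0.07 yaw0 76.87 tcp [0.5349 0.2803 0.1924] clock 4.3 j6 2.28 zaxis [ 0.0038  0.002  -1.    ]
[[253.57227266 209.68512095]
 [253.55568334 210.6222928 ]
 [255.02778732 187.68076689]]
```

View pics/p3.png

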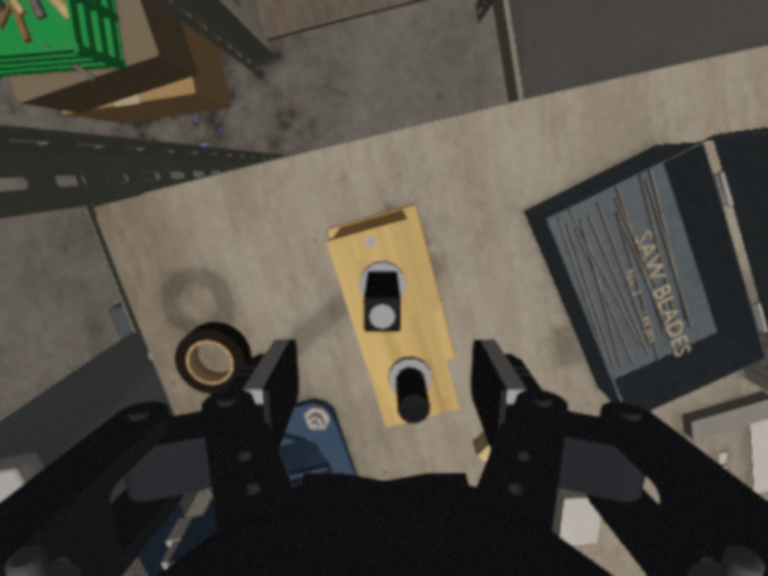

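The handle is square to the fingers: button at (382,316), handle faces vertical, fingers at (285,370)/(490,370) symmetric about it. Descending.

```bash
python3 -m inch '[{"dx":0,"dy":0,"dz":25,"roll":0,"claw":0.3},{"dx":0,"dy":0,"dz":50,"roll":0,"claw":0.3},{"dx":0,"dy":0,"dz":75,"roll":0,"claw":0.3},{"dx":0,"dy":0,"dz":92,"roll":0,"claw":0.3},{"dx":0,"dy":0,"dz":92,"roll":0,"claw":0.3},{"dx":0,"dy":0,"dz":92,"roll":0,"claw":0.3},{"dx":0,"dy":0,"dz":92,"roll":0,"claw":0.3}]' && python3 - <<'E'
from h import *
go([.534,.279,.096],76.8)
E
```

```text
clock: 5.22
tool_pos: [0.5343, 0.2805, 0.0985]
tcp_rot: [2.461, 1.952, 0.003]
force: [-0.4, 0.2, 0.0]
gripper_width: 0.0597
gripper_force: 0.0
shift [-1.5  0.1  2.5] roll 0.04 yaw0 76.84 tcp [0.5343 0.2805 0.0985] clock 5.225 j6 2.28 zaxis [ 1.5e-03  8.0e-04 -1.0e+00]
```

```bash
python3 -m inch '[{"dx":-1.5,"dy":0,"dz":2,"roll":0,"claw":0.6},{"dx":-1.5,"dy":0,"dz":2,"roll":0,"claw":0.75},{"dx":-1.5,"dy":0,"dz":2,"roll":0,"claw":0.75},{"dx":-1.5,"dy":0,"dz":2,"roll":0,"claw":0.75},{"dx":-1.5,"dy":0,"dz":2,"roll":0,"claw":0.75}]'; python3 -m inch '[{"dx":0,"dy":0,"dz":0,"roll":0,"claw":0.79},{"dx":0,"dy":0,"dz":0,"roll":0,"claw":0.79},{"dx":0,"dy":0,"dz":0,"roll":0,"claw":0.79},{"dx":0,"dy":0,"dz":0,"roll":0,"claw":0.79}]'
```

```text
clock: 5.85
tool_pos: [0.5334, 0.2787, 0.0953]
tcp_rot: [2.461, 1.952, -0.0]
force: [0.5, 0.3, -0.6]
gripper_width: 0.0212
gripper_force: 0.0
clock: 6.35
tool_pos: [0.5334, 0.2787, 0.0953]
tcp_rot: [2.461, 1.952, 0.0]
force: [0.1, 0.2, 0.5]
gripper_width: 0.0183
gripper_force: 2.0
```

```bash
python3 -m inch '[{"dx":0,"dy":0,"dz":0,"roll":0,"claw":0.81},{"dx":0,"dy":0,"dz":0,"roll":0,"claw":0.81},{"dx":0,"dy":0,"dz":0,"roll":0,"claw":0.81},{"dx":0,"dy":0,"dz":0,"roll":0,"claw":0.81}]'
```

```text
clock: 6.85
tool_pos: [0.5335, 0.2788, 0.0954]
tcp_rot: [2.461, 1.952, 0.0]
force: [0.2, -0.8, 2.2]
gripper_width: 0.0175
gripper_force: 53.6
```

```bash
python3 -m inch '[{"dx":0,"dy":0,"dz":0,"roll":0,"claw":0.797},{"dx":0,"dy":0,"dz":0,"roll":0,"claw":0.797},{"dx":0,"dy":0,"dz":0,"roll":0,"claw":0.797},{"dx":0,"dy":0,"dz":0,"roll":0,"claw":0.797}]'
```

```text
clock: 7.35
tool_pos: [0.5335, 0.2788, 0.0954]
tcp_rot: [2.461, 1.952, 0.0]
force: [1.1, -0.5, 2.3]
gripper_width: 0.018
gripper_force: 41.8
```

```bash
python3 -m inch '[{"dx":0,"dy":0,"dz":0,"roll":0,"claw":0.793},{"dx":0,"dy":0,"dz":0,"roll":0,"claw":0.793},{"dx":0,"dy":0,"dz":0,"roll":0,"claw":0.793},{"dx":0,"dy":0,"dz":0,"roll":0,"claw":0.793}]'
```

```text
clock: 7.85
tool_pos: [0.5335, 0.2787, 0.0953]
tcp_rot: [2.461, 1.952, 0.0]
force: [-0.5, -0.2, 3.4]
gripper_width: 0.0179
gripper_force: 20.5
```

```bash
python3 -m inch '[{"dx":0,"dy":0,"dz":0,"roll":0,"claw":0.795},{"dx":0,"dy":0,"dz":-1,"roll":0,"claw":0.795},{"dx":0,"dy":0,"dz":-4,"roll":0,"claw":0.795},{"dx":0,"dy":0,"dz":-10,"roll":0,"claw":0.795},{"dx":0,"dy":0,"dz":-20,"roll":0,"claw":0.795},{"dx":0,"dy":0,"dz":-32,"roll":0,"claw":0.795},{"dx":0,"dy":0,"dz":-46,"roll":0,"claw":0.795},{"dx":0,"dy":0,"dz":-61,"roll":0,"claw":0.795},{"dx":0,"dy":0,"dz":-76,"roll":0,"claw":0.795},{"dx":0,"dy":0,"dz":-92,"roll":0,"claw":0.795},{"dx":0,"dy":0,"dz":-110,"roll":0,"claw":0.795},{"dx":0,"dy":0,"dz":-130,"roll":0,"claw":0.795},{"dx":0,"dy":0,"dz":-145,"roll":0,"claw":0.795},{"dx":0,"dy":0,"dz":-154,"roll":0,"claw":0.795},{"dx":0,"dy":0,"dz":-158,"roll":0,"claw":0.795},{"dx":0,"dy":0,"dz":-160,"roll":0,"claw":0.795},{"dx":0,"dy":0,"dz":-160,"roll":0,"claw":0.795}]'
python3 - <<'E'
from h import *
go([.514,-.1152,.255],76.8)
c,I,D=snap("scene","s1"); s=bot.state(); R=Ro.from_rotvec(s["tcp_rot"]).as_matrix()
t=s["tool_pos"]; o=t+np.array([0,0,.0187-.035]); print(proj(c,[t,o,o-[0,0,.028],o-[0,0,.07]]))
u,v=proj(c,[o])[0].astype(int)
cv2.imwrite("pics/p4.png",cv2.resize(I[v-50:v+50,u-65:u+65,::-1],None,fx=6,fy=6,interpolation=cv2.INTER_CUBIC)); print(u-65,v-50)
E
```

```text
clock: 9.98
tool_pos: [0.5334, 0.2787, 0.2549]
tcp_rot: [-2.461, -1.952, 0.001]
force: [-0.8, 0.4, -1.5]
gripper_width: 0.0178
gripper_force: 20.2
shift [-387.9   70.9    0. ] roll 0.04 yaw0 76.84 tcp [0.5334 0.2787 0.2549] clock 9.975 j6 2.28 zaxis [-6.e-04 -3.e-04 -1.e+00]
[[160.32821939 120.95301753]
 [161.38516098 128.51757474]
 [163.1560946  141.19612583]
 [165.71164614 159.50065243]]
96 78
```

View pics/p4.png

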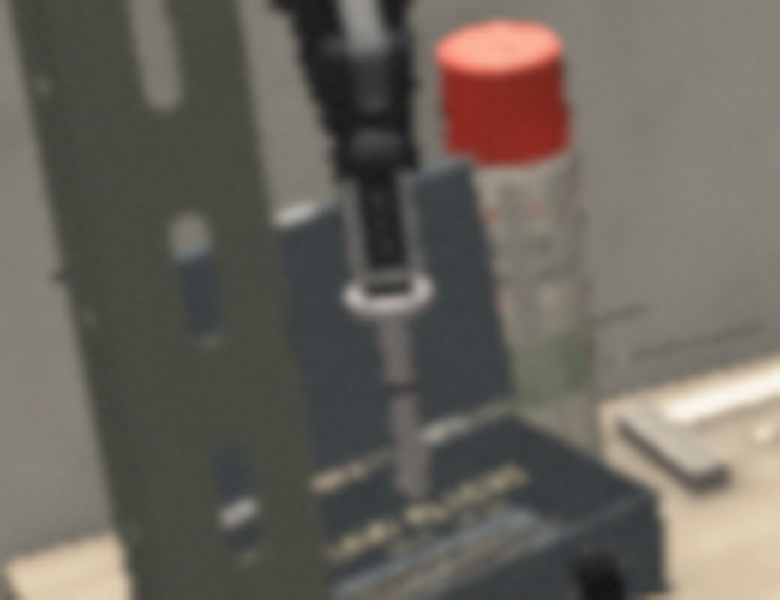

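The probe hangs straight below the fingers: collar at (388,295), ring at (402,385), tip at (415,490) in the crop, all within about 1 px of prediction. Now transit.

```bash
python3 -m inch '[{"dx":-4,"dy":1,"dz":0,"roll":0,"claw":0.795},{"dx":-15,"dy":3,"dz":0,"roll":0,"claw":0.795},{"dx":-35,"dy":6,"dz":0,"roll":0,"claw":0.795},{"dx":-62,"dy":11,"dz":0,"roll":0,"claw":0.795},{"dx":-95,"dy":17,"dz":0,"roll":0,"claw":0.795},{"dx":-130,"dy":24,"dz":0,"roll":0,"claw":0.795},{"dx":-165,"dy":30,"dz":0,"roll":0,"claw":0.795},{"dx":-200,"dy":37,"dz":0,"roll":0,"claw":0.795},{"dx":-235,"dy":43,"dz":0,"roll":0,"claw":0.795},{"dx":-268,"dy":49,"dz":0,"roll":0,"claw":0.795},{"dx":-300,"dy":55,"dz":0,"roll":0,"claw":0.795},{"dx":-330,"dy":60,"dz":0,"roll":0,"claw":0.795},{"dx":-355,"dy":65,"dz":0,"roll":0,"claw":0.795},{"dx":-373,"dy":68,"dz":0,"roll":0,"claw":0.795},{"dx":-384,"dy":70,"dz":0,"roll":0,"claw":0.795},{"dx":-388,"dy":71,"dz":0,"roll":0,"claw":0.795},{"dx":-388,"dy":71,"dz":0,"roll":0,"claw":0.795},{"dx":-388,"dy":71,"dz":0,"roll":0,"claw":0.795},{"dx":-388,"dy":71,"dz":0,"roll":0,"claw":0.795}]'
python3 - <<'E'
from h import *
go([.514,-.1152,.255],76.8); s=bot.state(); t=s["tool_pos"]; o=t+np.array([0,0,.0187-.035])
for n in("scene","wrist"):
    c,I,D=snap(n,n+"2"); p=proj(c,[t,o,o-[0,0,.028],o-[0,0,.07],[.514,-.1152,.064]]); print(n,p.round(1))
    u,v=p[2 if n=="scene" else 4].astype(int); a=np.clip(v-50,0,284);b=np.clip(u-65,0,382)
    cv2.imwrite(f"pics/q{n}.png",cv2.resize(I[a:a+100,b:b+130,::-1],(520,400),interpolation=cv2.INTER_CUBIC)); print(b,a)
c,I,D=snap("top","top2"); p=proj(c,[o,[.514,-.1152,.064]]); print("top",p.round(1))
a=cv2.imread("pics/qscene.png");b=cv2.imread("pics/qwrist.png"); cv2.imwrite("pics/p5.png",cv2.resize(np.hstack([a,b]),(800,308)))
E
```

```text
clock: 12.4
tool_pos: [0.5143, -0.1148, 0.2553]
tcp_rot: [-2.461, -1.953, -0.0]
force: [-0.3, -0.5, -1.3]
gripper_width: 0.018
gripper_force: 20.1
shift [-0.5 -0.2  0.3] roll 0.08 yaw0 76.88 tcp [ 0.5143 -0.1148  0.2553] clock 12.4 j6 1.58 zaxis [-0.e+00  1.e-04 -1.e+00]
scene [[328.2  84.3]
 [327.8  91.1]
 [327.1 102.6]
 [326.1 119.3]
 [324.  158.3]]
262 52
wrist [[254.1 239.1]
 [254.3 227.3]
 [254.5 211.2]
 [254.8 194. ]
 [255.1 169.2]]
190 119
top [[360.2 162. ]
 [347.2 178.9]]
```

View pics/p5.png

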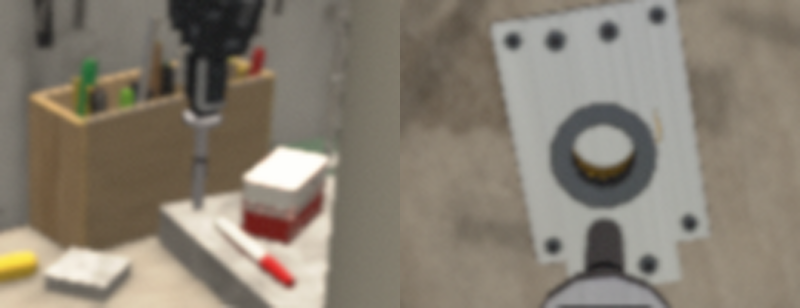

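Left: probe held with the collar at (200,118), ring at (200,160) and tip at (198,207), vertical. Right: bush flange centred at (603,156), with the stem tip pointing at its axis at x≈603. Lowering to just above the bush to compare them at nearly equal depth.

```bash
python3 -m inch '[{"dx":0,"dy":0,"dz":4,"roll":0,"claw":0.795},{"dx":0,"dy":0,"dz":14,"roll":0,"claw":0.795},{"dx":0,"dy":0,"dz":28,"roll":0,"claw":0.795},{"dx":0,"dy":0,"dz":44,"roll":0,"claw":0.795},{"dx":0,"dy":0,"dz":60,"roll":0,"claw":0.795},{"dx":0,"dy":0,"dz":74,"roll":0,"claw":0.795},{"dx":0,"dy":0,"dz":83,"roll":0,"claw":0.795},{"dx":0,"dy":0,"dz":87,"roll":0,"claw":0.795},{"dx":0,"dy":0,"dz":88,"roll":0,"claw":0.795},{"dx":0,"dy":0,"dz":88,"roll":0,"claw":0.795},{"dx":0,"dy":0,"dz":88,"roll":0,"claw":0.795}]'
python3 - <<'E'
from h import *
go([.514,-.1152,.255],76.8); s=bot.state(); t=s["tool_pos"]; o=t+np.array([0,0,.0187-.035])
out=[]
for n in("scene","wrist","top"):
    c,I,D=snap(n,n+"3"); p=proj(c,[t,o,o-[0,0,.028],o-[0,0,.07],[.514,-.1152,.064]]); print(n,p.round(1).tolist())
    u,v=p[3].astype(int); a=np.clip(v-28,0,284);b=np.clip(u-28,0,382)
    out.append(cv2.resize(I[a:a+56,b:b+56,::-1],(266,266),interpolation=cv2.INTER_CUBIC)); print(b,a)
cv2.imwrite("pics/p6.png",np.hstack(out))
E
```

```text
clock: 13.92
tool_pos: [0.5144, -0.1153, 0.1677]
tcp_rot: [2.461, 1.952, 0.001]
force: [0.3, 0.8, -1.6]
gripper_width: 0.0182
gripper_force: 20.1
shift [ -0.   -0.4 -87.3] roll 0.04 yaw0 76.84 tcp [ 0.5144 -0.1153  0.1677] clock 13.925 j6 1.58 zaxis [ 7.e-04 -2.e-04 -1.e+00]
scene [[326.2, 119.7], [325.8, 126.0], [325.2, 136.6], [324.3, 152.0], [324.0, 158.3]]
296 124
wrist [[254.1, 239.3], [254.3, 227.4], [254.6, 211.3], [254.8, 194.0], [254.5, 188.5]]
226 166
top [[354.6, 169.4], [353.3, 171.0], [351.3, 173.6], [348.4, 177.3], [347.2, 178.9]]
320 149
```

View pics/p6.png

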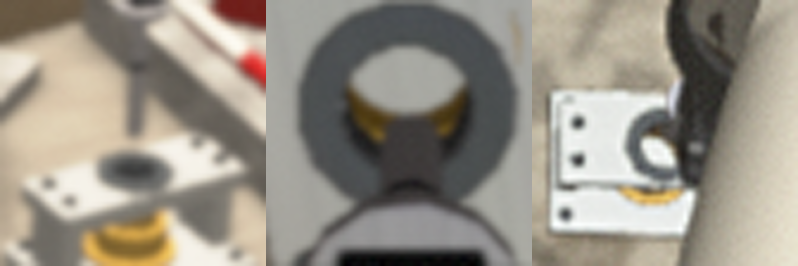

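The tip is just above the bush in both views: scene tip at (135,133) above the flange at (136,168), and wrist stem axis at x≈411 against flange centre x≈408. Now measuring the lateral offsets numerically in both views.

```bash
cat > m.py <<'E'
from h import *
np.set_printoptions(suppress=True,precision=2,linewidth=160)
def ell(c,I,win,thr,z):
    a,b,u0,u1=win; g=I.max(2).astype(int); W=np.zeros(g.shape,bool); W[a:b,u0:u1]=1
    m=(W&(g<thr)).astype(np.uint8); n,l,s,_=cv2.connectedComponentsWithStats(m,connectivity=4)
    i=1+np.argmax(s[1:,4]); k=cv2.convexHull(max(cv2.findContours((l==i).astype(np.uint8),0,1)[0],key=cv2.contourArea)).reshape(-1,2)
    return s[i],k
def edges(g,v,u0,u1): # dark stripe: subpixel sides at half contrast
    r=g[v,u0:u1].astype(float); d=np.diff(r); i=np.argmin(d); j=np.argmax(d)
    f=lambda i: i+.5+(0 if not 0<i<len(d)-1 else .5*(abs(d[i-1])-abs(d[i+1]))/-(abs(d[i-1])-2*abs(d[i])+abs(d[i+1])+1e-9)*-1*-1)
    return u0+f(i),u0+f(j)
E
python3 - <<'E'
from m import *
c,I,D=pickle.load(open("wrist3.pkl","rb"))
s,k=ell(c,I,(160,222,226,286),120,.064); print(s); 
p=onz(c,k,.064)[:,:2]*1000
# fit on flange visible part only
sel=k[:,1]<205; print("flange",cv2.fitEllipse(np.float32(p[sel])),"px",cv2.fitEllipse(np.float32(k[sel])))
g=cv2.cvtColor(I,cv2.COLOR_RGB2GRAY)
print(g[184:208,240:272])
c,I,D=pickle.load(open("scene3.pkl","rb")); g=cv2.cvtColor(I,cv2.COLOR_RGB2GRAY)
print(g[134:170,314:336])
E
```

```text
[ 231  166   48   56 1448]
flange ((514.8948364257812, -115.09982299804688), (40.0147590637207, 40.425357818603516), 23.479284286499023) px ((255.42138671875, 187.73117065429688), (44.18472671508789, 45.706199645996094), 99.08509826660156)
[[ 77  76  72  83 116 144 159 166 167 167 167 166 166 166 167 168 168 168 167 167 167 168 168 167 161 150 125  90  70  71  77  77]
 [ 76  73  64  65  88 119 144 161 166 167 166 165 164 165 166 166 168 168 168 167 167 167 168 164 152 127  94  65  57  65  76  77]
 [ 77  73  61  54  66  90 118 144 159 164 166 165 165 164 165 166 167 168 168 167 167 166 163 157 137 102  70  51  45  61  72  78]
 [ 81  80  72  57  57  69  86 112 135 149 159 163 164 165 166 166 167 167 166 166 163 158 146 127 102  74  56  46  41  54  70  76]
 [ 81  82  72  54  52  59  67  82  99 117 134 148 156 158 159 161 161 161 159 157 146 126 107  87  69  59  49  41  37  56  71  77]
 [ 76  73  60  47  50  56  60  64  69  81  98 113 121 127 134 137 133 132 127 119 106  88  70  63  57  51  46  38  39  58  71  77]
 [ 76  69  51  38  48  58  60  60  60  62  70  79  85  88  92  94  90  88 
[... 4861 characters left out ...]
7 109 104 100  98  99 102 102 106 112 130 163 202 223 226 218]
 [242 240 235 223 206 181 161 145 130 120 115 115 116 114 115 123 144 173 192 197 188 172]
 [242 241 240 238 232 226 218 201 183 163 149 145 142 135 131 135 142 155 158 153 142 134]
 [241 242 241 240 239 238 234 226 213 191 174 164 156 143 133 130 130 129 128 126 123 120]
 [240 241 239 238 234 231 225 214 197 175 158 150 142 134 124 124 124 123 122 118 117 115]
 [237 233 229 222 211 198 184 169 154 142 131 128 125 122 123 132 138 141 137 125 115 112]
 [218 206 191 176 162 150 139 134 126 125 121 118 116 118 128 150 172 182 170 143 119 109]
 [170 157 145 137 129 125 123 120 120 118 116 113 111 110 131 168 198 211 199 161 127 111]]
```

```bash
python3 - <<'E'
from m import *
t=np.array([.5144,-.1153,.1677]); ax=np.array([.2277,.9737,0])
c,I,D=pickle.load(open("wrist3.pkl","rb")); g=cv2.cvtColor(I,cv2.COLOR_RGB2GRAY)
for off in(.0133,.0153,.0173):
    o=t-[0,0,off]; e=o+.005*ax
    print("wrist",off,[proj(c,e-[0,0,z])[0].round(2).tolist() for z in(.0265,.028,.0295,.07)], "collar",proj(c,o+.014*ax)[0])
print(g[178:216,254:259].mean(1).round())
# flange far/near rims by subpixel
print("flange rims pred",[proj(c,np.array([.514,-.1152,.064])+k*ax)[0].round(2).tolist() for k in(.021,.012,-.012,-.021)]); print(g[160:176,254:258].mean(1).round())
c,I,D=pickle.load(open("scene3.pkl","rb")); g=cv2.cvtColor(I,cv2.COLOR_RGB2GRAY)
cc=-c[2][:3,:3].T@c[2][:3,3]; h=cc-t; h[2]=0; h/=np.linalg.norm(h)
for off in(.0133,.0153,.0173):
    o=t-[0,0,off]; print("scene",off,[proj(c,o+.005*h-[0,0,z])[0].round(2).tolist() for z in(.0265,.028,.0295,.07)],"collar front bottom",proj(c,o+.014*h)[0])
b=np.array([.5145,-.1152,.064]);print("flange",[proj(c,b+k*h)[0].round(2).tolist() for k in(-.021,-.012,.012,.021)])
print("stem col",g[122:172,324]); 
E
```

```text
wrist 0.0133 [[254.53, 206.56], [254.54, 205.83], [254.56, 205.12], [254.82, 189.19]] collar [254.26 206.57]
wrist 0.0153 [[254.55, 205.59], [254.56, 204.88], [254.57, 204.18], [254.83, 188.53]] collar [254.28 205.45]
wrist 0.0173 [[254.56, 204.65], [254.57, 203.95], [254.59, 203.27], [254.84, 187.89]] collar [254.3  204.35]
[168. 168. 167. 168. 168. 168. 168. 167. 167. 166. 160. 133.  90.  64.  58.  59.  58.  58.  58.  59.  59.  58.  58.  58.  56.  50.  32.  36.  52.  60.  79.
 117. 142. 150. 151. 151. 151. 150.]
flange rims pred [[254.43, 164.98], [254.44, 175.19], [254.48, 201.52], [254.49, 211.06]]
[165. 166. 166. 165. 165. 155. 114.  81.  80.  80.  78.  79.  79.  78.  80. 104.]
scene 0.0133 [[325.27, 135.86], [325.24, 136.42], [325.21, 136.99], [324.33, 151.89]] collar front bottom [325.77 127.42]
scene 0.0153 [[325.23, 136.61], [325.2, 137.17], [325.16, 137.74], [324.28, 152.61]] collar front bottom [325.73 128.19]
scene 0.0173 [[325.19, 137.36], [325.15, 137.92], [325.12, 138.48], [324.24, 153.33]] collar front bottom [325.68 128.96]
flange [[324.14, 154.16], [324.03, 155.88], [323.76, 160.56], [323.65, 162.36]]
stem col [ 79  66  75 123 154 140 113 106 106 105 104 102 103 101  96  82  79  96 108 110 111 111 111 111 111 111 112 110 112 118 141 172 188 171 134  95  76  66  62
  79  98 115 149 174 158 131 121 116 110 119]
```

```bash
python3 -m inch '[{"dx":-0.1,"dy":-0.5,"dz":0,"roll":0,"claw":0.795},{"dx":-0.1,"dy":-0.5,"dz":2,"roll":0,"claw":0.795},{"dx":-0.1,"dy":-0.5,"dz":6,"roll":0,"claw":0.795},{"dx":-0.1,"dy":-0.5,"dz":12,"roll":0,"claw":0.795},{"dx":-0.1,"dy":-0.5,"dz":19,"roll":0,"claw":0.795},{"dx":-0.1,"dy":-0.5,"dz":27,"roll":0,"claw":0.795},{"dx":-0.1,"dy":-0.5,"dz":35,"roll":0,"claw":0.795},{"dx":-0.1,"dy":-0.5,"dz":43,"roll":0,"claw":0.795},{"dx":-0.1,"dy":-0.5,"dz":50,"roll":0,"claw":0.795},{"dx":-0.1,"dy":-0.5,"dz":55,"roll":0,"claw":0.795},{"dx":-0.1,"dy":-0.5,"dz":58,"roll":0,"claw":0.795},{"dx":-0.1,"dy":-0.5,"dz":59.5,"roll":0,"claw":0.795},{"dx":-0.1,"dy":-0.5,"dz":60,"roll":0,"claw":0.795},{"dx":-0.1,"dy":-0.5,"dz":60,"roll":0,"claw":0.795},{"dx":-0.1,"dy":-0.5,"dz":60,"roll":0,"claw":0.795},{"dx":-0.1,"dy":-0.5,"dz":60,"roll":0,"claw":0.795}]'
python3 - <<'E'
from m import *
go([.5142,-.1152,.1073],76.8); t=bot.state()["tool_pos"]; ax=np.array([.2277,.9737,0]); out=[]
for n,w in(("scene",40),("wrist",64)):
    c,I,D=snap(n,n+"4"); p=proj(c,[[.5142,-.1152,.064]])[0]; print(n,p); u,v=p.astype(int); a=min(v-w//2,384-w); b=u-w//2; print(b,a)
    out.append(cv2.resize(I[a:a+w,b:b+w,::-1],(400,400),interpolation=cv2.INTER_CUBIC))
    g=cv2.cvtColor(I,cv2.COLOR_RGB2GRAY)
    if n=="scene": print(g[138:172,312:336])
    else:
        o=t-[0,0,.0153]; print([proj(c,o+.005*ax-[0,0,z])[0].round(1).tolist() for z in(.0265,.028,.0295)],proj(c,o+.014*ax))
        print(g[184:228,255]); print(g[196:224:3,232:282])
cv2.imwrite("pics/p7.png",np.hstack(out))
E
```

```text
clock: 16.08
tool_pos: [0.5137, -0.1152, 0.1073]
tcp_rot: [2.461, 1.952, 0.0]
force: [1.0, -0.4, -0.2]
gripper_width: 0.018
gripper_force: 20.1
shift [0.1 0.5 0. ] roll 0.04 yaw0 76.84 tcp [ 0.51 -0.12  0.11] clock 16.075 j6 1.58 zaxis [ 0. -0. -1.]
scene [323.97 158.25]
303 138
[[204 202 200 199 196 180 144  92  50  36  58  84  94  76  52  38  36  41  42  58  79  96 119 149]
 [207 208 206 204 200 185 147  93  47  37  61  86  93  77  50  38  39  42  45  65  81  90  98 116]
 [210 209 208 207 204 189 155 103  56  42  64  89  93  76  50  41  39  39  51  70  85  90  92  96]
 [209 209 208 208 206 197 172 129  82  52  67  88  91  72  48  39  38  41  51  72  88  93  92  93]
 [208 208 208 207 206 202 187 158 110  70  71  87  89  69  45  41  39  42  55  75  90  96  95  92]
 [208 207 207 207 206 203 194 170 124  76  72  90  88  70  48  40  43  50  61  83  93  96  95  94]
 [206 206 205 205 203 202 193 169 124  78  72  87  91  76  58  54  61  71  81  92  95  94  94  94]
 [205 204 205 203 203 200 191 173 135  88  67  84  94  85  73  73  82  97 104 101  97  94  94  96]
 [205 205 206 204 203 200 19
[... 4173 characters left out ...]
6 146 145 146 148 149 148 144 143 139
  127 103  77  66  70  73  74  74  74  73  73]
 [ 76  77  75  74  78 105 128 139 141 138 135 134 136 137 136 135 134 134 137 137 138 138 136 137 136 134 135 135 135 134 134 134 135 137 138 136 135 134 138
  141 144 140 122  95  75  70  73  76  73  73]
 [ 75  71  74  95 124 141 144 132 102  55  21   9   8  10  15  12  10   9  10  12   8   9   7   5  12  13  12  13   8  12   9   4  12  11  14   6  11  11  15
   51  99 133 144 145 136 115  90  75  75  73]
 [ 60  60  59  57  49  44  50  52  44  24  12   2   8   9  11   8   7  17   7   9   7  12  12  12   6  10  12   7   8   9   9   7  10  12   3   9  10   8  10
   19  43  55  51  46  49  57  61  61  59  62]]
```

View pics/p7.png

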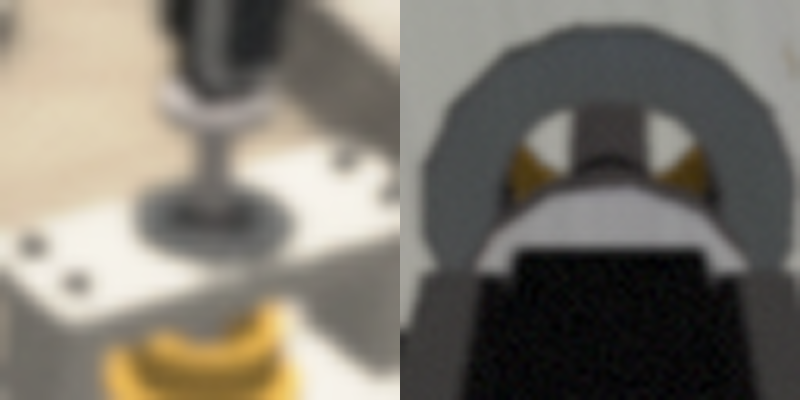

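The final view shows the stem in the bush, ring at the rim. In the wrist view the left and right gaps are equal (about 5.6 px each at row 199). In the scene view the stem is within about 0.3 px of the flange axis and the ring (row 159.6) is level with the bush top. One tiny trim, settle, and hand in.

```bash
python3 -m inch '[{"dx":-0.2,"dy":0,"dz":0,"roll":0,"claw":0.795},{"dx":-0.2,"dy":0,"dz":0,"roll":0,"claw":0.795},{"dx":-0.2,"dy":0,"dz":0,"roll":0,"claw":0.795},{"dx":-0.2,"dy":0,"dz":0,"roll":0,"claw":0.795},{"dx":-0.2,"dy":0,"dz":0,"roll":0,"claw":0.795},{"dx":-0.2,"dy":0,"dz":0,"roll":0,"claw":0.795}]' && python3 -c "
from plant import bot
s=bot.state(); print(s['tool_pos'],abs(s['qd']).max(),s['gripper_force']); print(bot.close_job())"
```

```text
clock: 16.92
tool_pos: [0.5136, -0.1154, 0.1073]
tcp_rot: [2.461, 1.952, -0.0]
force: [-1.0, -0.7, -0.3]
gripper_width: 0.0177
gripper_force: 20.1
[ 0.51364439 -0.11542945  0.10727982] 0.0009025255909231833 20.134845972061157
the job is handed in; nothing more can be done
None
```

The job is handed in at 17 s: the probe is held upright and still at about 20 N, with its ring level with the bush top and centred to within about 0.5 mm by the camera views. While first setting the grip, the force briefly read 53.6 N and then 41.8 N, above the 40 N limit, before I eased it off and lifted.

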